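# Grade the salve tins on the tipping sorter

## Task

Put the salve tin that was left on top of the closed carton flat into the sorter's tipping tray beside the tin already lying there, then lift the tray by its red handle so that both tins slide down the ramp and each drops fully into the pocket of its own size. Afterwards lower the tray level again, let go, and leave the other goods on the table where they are.

Things in the scene. Friction and masses are not known exactly. Their poses are not given: they have to be found in the camera images.
- sorter: Fixed tin sorter on a plywood base (x -55 to 165, y -84 to 186 mm, 12 thick). Origin on the table below the middle of the tray's hinge line, z up. From the hinge a tipping tray runs along +y, floor 100 mm above the table, on a plywood housing. On the -y side a white ramp with green walls crosses the tray's mouth and falls towards +x. All but the red handle is below 135 mm.
- tray (a joint): Tilt of the tray, rad: 0 level (start), grows as the handle end is lifted, stop at 0.55. Axis: the sorter's x through point tray_hinge. Stiff hinge, stays where left: takes 5 to 9 N up at the handle, 2 to 5 N down. The matt floor holds tins until 0.30 to 0.43 rad, then they slide out: raise slowly (0.3 rad/s or less) to about 0.52 and give them 2 s.
- tray_hinge (a point): Middle of the hinge line at the tray's open front edge, on the floor's upper face (100 mm above the table). Axes are the tray's own: x along the hinge, y along the tray to the handle, z up from its floor. Inner width 54 mm (x -27 to 27), length 165 mm, side walls 12 mm high, 6 mm thick, front open; the handle plate closes the back.
- tray_grip (a point): Grasp point of the red handle, 171 mm from the hinge along the tray's y and 38 mm above its floor. The handle is an upright plate, 12 mm thick along y, 44 mm wide along x, its top 20 mm above this point. Pinch it across its thickness (fingers in front and behind); firmly held, the tool leans with the tray.
- carton: Closed cardboard carton, fixed, 160 x 120 x 100 mm (x, y, z), origin under its middle. One of the two salve tins lies on its flat top, and a blue pill box near it.
- tin_small: Small round flat salve tin, aluminium with a yellow lid, 28 mm across, 13 mm high, 15 g, smooth. Origin in the middle of its underside, z up. At the start either in the rear of the tray or on the carton.
- tin_large: Large round flat salve tin, aluminium with a blue lid, 40 mm across, 13 mm high, 25 g, smooth. Origin in the middle of its underside, z up. At the start in the other of the two places. The tin in the tray lies about 118 mm from the hinge, in the middle of the lane; the free place for the other lies about 42 mm from the hinge.
- pocket_small (a point): Middle of the floor of the small pocket (32 mm across, 16 mm deep), the first down the ramp; z is square to the ramp. The ramp's head, 54 mm square, lies at the tray's mouth; it falls 14 deg to the sorter's +x and leans 9 deg to its -y wall, so tins reach the pockets by themselves. A tin lying in it has its origin here, within 2 mm of play.
- pocket_large (a point): Middle of the floor of the large pocket (44 mm across, 16 mm deep), the last down the ramp; z is square to the ramp. A tin lying in it has its origin here, within 2 mm of play.
- pillbox: Blue pill box on the carton, 50 x 28 x 18 mm, to be left alone. Origin under its middle.
- syrup: Amber bottle, 48 mm across, 100 mm tall, to be left alone.
- jar: White jar, 50 mm across, 55 mm tall, to be left alone.
- tape: Roll of clear tape lying flat, 90 mm across, 24 mm high, to be left alone.
- creambox: White and green cream box, 140 x 45 x 35 mm, to be left alone.
- bandbox: White bandage box with a blue band, 75 x 75 x 40 mm, to be left alone.
Things that resemble listed ones, but are neither listed nor needed, are in the scene too. Leave any purple look-alike of the tin_large alone.

How it is judged:
On the way, in this order (a step that is already met when the one before it is completed fails the run):
1. both tins lie flat in the level tray, let go (y of tin_small in the frame of tray_hinge between 0.005 and 0.165 m and y of tin_large in the frame of tray_hinge between 0.005 and 0.165 m and x of tin_small in the frame of tray_hinge between -0.027 and 0.027 m and x of tin_large in the frame of tray_hinge between -0.027 and 0.027 m and z of each of tin_small, tin_large in the frame of tray_hinge below 0.004 m and angle between each of tin_small, tin_large's own z axis and vertical below 0.15 rad and contact force between each of tin_small, tin_large and the fingers below 0.1 N and value of joint tray below 0.08 rad), for 0.2 s.
2. the tray is tipped up with both tins in it (value of joint tray above 0.2 rad and y of tin_small in the frame of tray_hinge between 0 and 0.165 m and z of each of tin_small, tin_large in the frame of tray_hinge below 0.012 m and y of tin_large in the frame of tray_hinge between 0 and 0.165 m).
At the end, for the whole second after the job is handed in: Each tin lies at rest, flat on the floor of the pocket of its size (within 5 mm and 7 deg), and the tray is level again (below 0.06 rad) (distance between tin_small and pocket_small below 0.005 m and distance between tin_large and pocket_large below 0.005 m and angle between the z axis of tin_small and the z axis of pocket_small, either way round below 0.12 rad and angle between the z axis of tin_large and the z axis of pocket_large, either way round below 0.12 rad and linear speed of each of tin_small, tin_large below 0.02 m/s and value of joint tray below 0.06 rad); the robot touches nothing.
It fails at once if other goods are moved by more than 30 mm (distance of any of pillbox, syrup, jar, tape, creambox, bandbox from where it was at the start of the episode above 0.03 m).
It also fails if it takes over 51 s, if anything falls off the work surface, if the arm or the gripper's body presses on something with over 40 N, if the wrist force passes 120 N, or if a joint passes its speed limit or range.

## Robot

A 6-joint arm with a two-finger parallel gripper is mounted at the origin on the work surface. World frame = base frame: x ahead of the robot, y to its left, z up, the work surface at z = 0. Lengths are in m, angles in rad, forces in N, time in s.
With the tool pointing down it reaches from about 0.3 to 0.875 m from the base axis. Payload 6.4 kg.
Tool frame: the origin (TCP) lies midway between the tips of the shut fingers; the grasp point (between the pads) lies 19 mm behind it; z points along the fingers, y is the line along which they close (so a half turn about z gives the same grasp; the last joint's range is limited). The gripper opens to 85 mm and grips with 20 to 120 N. Pads are 22 mm wide; open, the fingers measure 114 mm over their backs; the gripper's body (76 mm by 85 mm) begins 54 mm behind the grasp point. The pads swing forward as they close: fully open they stand 13 mm farther back than shut.
Start: joints at [1.08, 0.181, 1.607, -0, 1.354, -0.206], TCP at [0.162, 0.552, 0.231] pointing down, gripper open.
Joint ranges: [-2.99, 2.99], [-0.89, 2.07], [0.3, 2.58], [-1.14, 4.28], [0, 2.63], [-3.12, 3.12]. Speed limits (rad/s): [2.57, 2.57, 3.01, 3.14, 3.14, 3.14].

## Interface

Orientations are given as [roll, pitch, yaw] about the fixed x, y, z axes, in that order (R = Rz(yaw) Ry(pitch) Rx(roll)).
In Python, from bench import ctrl, viewer, order gives the robot as it stands. The module is installed in compiled form; this text tells all that it offers.
- The arm moves only by the tool servo_tool, never from a script. Its argument "motion" is a list of rows, each a list of 3 entries, a list of its own where there are three numbers: the shift along the tool's x, y, z in mm, then the turn, a rotation vector about the tool's x, y, z in degrees, then the finger opening in mm, from 0 to 85.4. In form: [[[tx, ty, tz], [rx, ry, rz], jaw], ...]. A call has 1 to 10 rows; each row is the pose to reach, as a shift and turn from the pose commanded when the call began, along the tool's axes at that moment; what a row does not reach only later rows make up. A row lasts 1/10 s, in which the tool goes at most 50 mm and 8.59 degrees, less where a joint would pass 70% of its speed; a pose out of reach is approached as far as the arm can. A call with a gripper value outside its range is refused whole. The fingers move at their own pace and stop on an object; the grip force is fixed at half the most. Time passes only in rows, so rows that repeat a pose let the fingers close. It gives the time, the measured TCP pose, the force and the opening at its end, in the units of the state.
- ctrl.read_state(): the state, without advancing time (a new reading comes with each control period).
- viewer.camera(name): name is "side" or "top" or "wrist"; returns a dict with "frame" (480x640x3 uint8, blue, green, red), "camera_matrix" (3x3 intrinsics, pixels), "dist" ([k1, k2, p1, p2, k3] as OpenCV has them; the pictures are not rectified), "rvec" (rotation vector, rad) and "tvec" (3), from world to camera coordinates, as OpenCV has them; the wrist camera has in their place "hand_eye" (4x4, takes a point from camera to tool coordinates, whose origin is the TCP and whose axes are the flange's). Camera axes: x right, y down, z forward; pixel columns grow to the right and rows downward; lengths in m; the calibration is good to about 2 mm. A picture is of the moment at which its call begins: read the wrist's pose just before it. There is no depth.
- order.sign_off(): hands the job in, once; it reports no verdict.
Trained networks look in the newest picture that a camera, given by its name, has taken for a name from the list of things; names that differ only in an ending like _2 or _b are one class to them, and where a whole thing is asked for, a point or a joint stands for the part that bears it (a point fixed in the world has none). Each returns a list of dicts, best first, with "conf" (0 to 1); they miss things now and then, are a little off and sometimes report something else, mostly with a low value. They report only what shows in the picture. A call takes as long as a camera call. They do not tell look-alikes from the thing itself.
- viewer.masks_of(camera, name): "mask" (480x640 bool, what is visible of it) and "location" ([row, column] in pixels, amid what is visible of it).
The state is a dict: "t": time; "q": joint angles; "qd": joint speeds; "joint_efforts": joint torques, N m; "tool_pos": TCP position; "ee_rot": TCP orientation; "wrist_force": force on the tool from outside, world axes, zero at the start; "moment": the same for the moment, N m; "width": finger opening in m.
Only numpy, scipy, OpenCV 4.12 (cv2) and the standard library are available. Lean on these libraries where they do the work, as an engineer would, in place of code of your own. Each camera call takes 0.05 s, during which the arm holds its last target. There are 200 camera calls.

## Working session

There is one attempt and no reset: what is moved stays moved. The work goes in short steps, Python scripts to look and compute and a tool call to move; the robot and the scene stay as the last step left them, time stands still between calls to the robot, and variables do not carry over. Pictures are saved under pics/ and viewed, on a budget of 10 in all, crops included, one or two more only if the job needs it, and the job is handed in when it is done.

Besides the shell and the picture viewer there is one more tool, called after "Call:" by a JSON object that holds its "api" and its "payload", one argument or row to a line. servo_tool: Moves the arm, as the interface text tells. Its arguments: {"type":"object","properties":{"motion":{"type":"array","items":{"type":"array"}}},"required":["motion"]}

```bash
mkdir -p pics; python3 - <<'E'
from bench import ctrl, viewer
import cv2
print(ctrl.read_state())
for c in ("top","side"):
    d=viewer.camera(c); cv2.imwrite(f"pics/{c}0.png",d["frame"])
    print(c,d["camera_matrix"],d["dist"],d["rvec"],d["tvec"])
    for n in ("tin_small","tin_large","tray","tray_grip","sorter","carton","pillbox"):
        print(n,[(round(float(m["conf"]),2),[round(float(x),1) for x in m["location"]],int(m["mask"].sum())) for m in viewer.masks_of(c,n)])
E
```

```text
{'t': 0.0, 'q': array([ 1.07971930e+00,  1.81545789e-01,  1.60802160e+00,  1.28547470e-05,
        1.35379745e+00, -2.06301731e-01]), 'qd': array([ 0.0018911 ,  0.00135107,  0.00114397, -0.00101241, -0.00010424,
       -0.00179534]), 'joint_efforts': array([-3.36599633e-04, -4.44882309e+01, -3.51328933e+01, -3.87876607e-04,
        9.16921970e-03, -1.64529058e-05]), 'tool_pos': array([0.16125283, 0.55134465, 0.23037492]), 'ee_rot': array([-3.13986062e+00, -3.75298085e-04,  2.85681425e+00]), 'wrist_force': array([ 0.52213861,  0.06201927, -0.00519015]), 'moment': array([0.0605902 , 0.00503774, 0.0050262 ]), 'width': 0.08571754191173188}
top [[526.16162263   0.         318.98512481]
 [  0.         526.16162263 239.70576398]
 [  0.           0.           1.        ]] [-0.11748962  0.          0.          0.          0.        ] [ 2.16691898 -2.12801239  0.19465535] [-0.03674692  0.57195444  0.99601852]
tin_small [(0.57, [327.5, 455.8], 197)]
tin_large [(0.66, [308.9, 258.8], 370), (0.65, [293.4, 172.0], 313)]
tray [(0.57, [295.5, 273.1], 3207)]
tray_grip [(0.76, [297.1, 275.0], 3291)]
sorter [(0.95, [270.7, 284.5], 14257)]
carton [(0.76, [303.5, 460.8], 5454), (0.55, [350.3, 393.4], 1661), (0.32, [298.6, 275.6], 2985)]
pillbox [(0.66, [275.3, 452.8], 450), (0.49, [257.3, 326.1], 3273)]
side [[596.40026439   0.         337.10459933]
 [  0.         596.40026439 246.19735705]
 [  0.           0.           1.        ]] [-0.17798903  0.          0.          0.          0.        ] [ 2.35520097 -0.09760993  0.06473048] [-0.55661809  0.0930068   1.1868244 ]
tin_small [(0.81, [370.7, 252.0], 239)]
tin_large [(0.76, [212.8, 276.5], 286), (0.53, [193.1, 290.2], 149)]
tray [(0.62, [225.7, 282.1], 2263)]
tray_grip [(0.67, [222.7, 282.4], 2306)]
sorter [(0.83, [263.4, 306.5], 11326)]
carton [(0.7, [395.2, 286.1], 8591)]
pillbox [(0.81, [361.9, 317.9], 558), (0.53, [271.5, 427.1], 1006)]
```

View pics/top0.png

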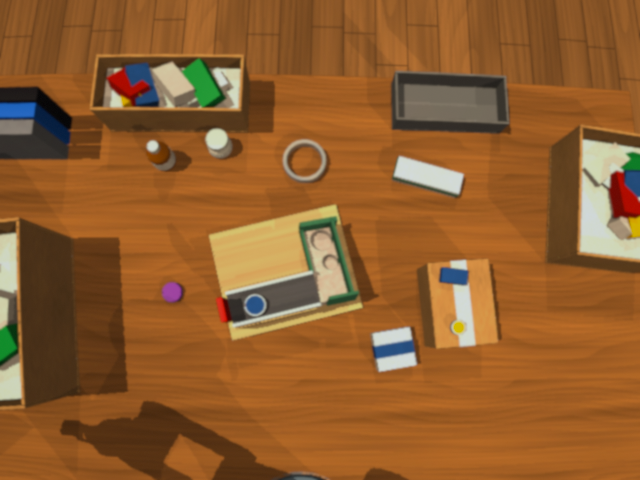

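View pics/side0.png

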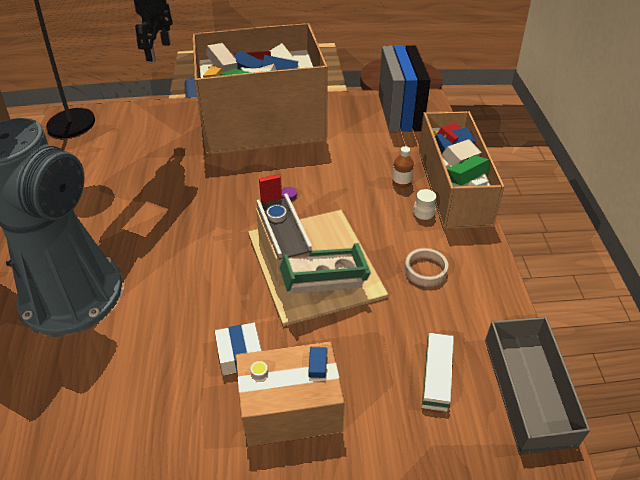

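The top view shows the large blue tin in the tray at (255,305), with the red handle at (222,309). The small yellow tin is on the carton at (458,327) and the pill box is about 50 px away at (454,275). The purple look-alike is at (172,292). The side view agrees: yellow tin (259,369), handle (270,187), sorter base corners (249,232), (341,211), (386,294), (287,321).

```bash
cat > h.py <<'E'
import numpy as np, cv2
from scipy.optimize import least_squares
from scipy.spatial.transform import Rotation as R
from bench import ctrl, viewer
def proj(d,P):
    return cv2.projectPoints(np.array(P,float).reshape(-1,3),d["rvec"],d["tvec"],d["camera_matrix"],d["dist"])[0].reshape(-1,2)
def s2w(s,P):
    return R.from_euler('z',s[2]).apply(np.array(P,float).reshape(-1,3))+[s[0],s[1],0]
def ray_z(d,uv,z,T=None):
    """pixel -> world point on plane z; T = camera-to-world 4x4"""
    if T is None:
        T=np.eye(4); T[:3,:3]=cv2.Rodrigues(d["rvec"])[0].T; T[:3,3]=-T[:3,:3]@np.ravel(d["tvec"])
    n=cv2.undistortPoints(np.array([[uv]],float),d["camera_matrix"],d["dist"]).ravel()
    v=T[:3,:3]@[n[0],n[1],1]; return T[:3,3]+v*(z-T[2,3])/v[2]
def delta(pos,rpy,st=None):
    """shift mm / rotvec deg in tool axes to reach pose"""
    st=st or ctrl.read_state(); R0=R.from_euler('xyz',st["ee_rot"])
    return np.round(R0.inv().apply(np.array(pos)-st["tool_pos"])*1e3,1), np.round(np.degrees((R0.inv()*R.from_euler('xyz',rpy)).as_rotvec()),1)
def wristT(st,d):
    T=np.eye(4); T[:3,:3]=R.from_euler('xyz',st["ee_rot"]).as_matrix(); T[:3,3]=st["tool_pos"]; return T@d["hand_eye"]
E
python3 - <<'E'
from h import *
t=viewer.camera("top"); s=viewer.camera("side")
C=np.array([[165,186,12],[165,-84,12],[-55,-84,12],[-55,186,12]])/1e3
ct=np.array([[209,235],[337,206],[361,309],[233,339]],float)
cs=np.array([[341,211],[386,294],[287,321],[249,232]],float)
g=cv2.cvtColor(t["frame"],cv2.COLOR_BGR2GRAY)
ct=cv2.cornerSubPix(g,ct.astype(np.float32).reshape(-1,1,2),(4,4),(-1,-1),(3,50,.01)).reshape(-1,2); print(ct)
f=lambda p:np.r_[(proj(t,s2w(p,C))-ct).ravel(),(proj(s,s2w(p,C))-cs).ravel()]
r=least_squares(f,[.4,0,.2],loss='soft_l1'); print(r.x,np.round(f(r.x).reshape(-1,2),1).tolist())
for n,P in (("tip",[0,.171,.158]),("grip",[0,.171,.138]),("tinL",[0,.118,.113])): 
    w=s2w(r.x,P); print(n,w,proj(t,w),proj(s,w))
print("tin small",ray_z(t,(458.5,327.5),.113),ray_z(s,(259,369.5),.113))
print("tin large",ray_z(t,(255.5,305),.113),ray_z(s,(276.5,212.5),.113))
print("pill",ray_z(t,(454,275),.118))
p=ray_z(t,(458.5,327.5),.113); print(delta([p[0],p[1],.2],[np.pi,0,np.pi+r.x[2]]))
E
```

```text
[[208.3882  234.5249 ]
 [335.3947  204.22809]
 [362.50793 305.2503 ]
 [232.30789 339.67508]]
[ 0.47537718 -0.02274159  0.26681008] [[-0.1, -0.6], [0.2, -1.6], [0.6, 0.8], [0.1, -0.2], [-0.1, -2.7], [2.7, -1.0], [-4.2, 1.6], [-1.7, -1.7]]
tip [[0.43029205 0.14220789 0.158     ]] [[221.80017487 308.56930345]] [[269.20881527 176.87368715]]
grip [[0.43029205 0.14220789 0.138     ]] [[223.60851526 308.90737403]] [[269.78630526 184.50897982]]
tinL [[0.4442658 0.0910832 0.113    ]] [[254.08680396 302.20700432]] [[277.63129182 209.70343953]]
tin small [ 0.40363549 -0.28382382  0.113     ] [ 0.40657063 -0.28803238  0.113     ]
tin large [0.43925929 0.08834885 0.113     ] [0.44183391 0.08274514 0.113     ]
pill [ 0.49981527 -0.27567965  0.118     ]
(array([-467.1, -734. ,   31.3]), array([ -0. ,   0. , -31.6]))
```

Call:
{"api": "servo_tool", "payload": {
  "motion": [
    [[-400, -405, -70], [0, 0, -31], 85],
    [[-400, -405, -70], [0, 0, -31], 85],
    [[-400, -405, -70], [0, 0, -31], 85],
    [[-400, -405, -70], [0, 0, -31], 85],
    [[-400, -405, -70], [0, 0, -31], 85],
    [[-400, -405, -70], [0, 0, -31], 85],
    [[-400, -405, -70], [0, 0, -31], 85],
    [[-400, -405, -70], [0, 0, -31], 85],
    [[-400, -405, -70], [0, 0, -31], 85],
    [[-400, -405, -70], [0, 0, -31], 85]
  ]
}}

```text
t: 1.9
tool_pos: [0.3923, 0.1231, 0.2917]
ee_rot: [-3.141, 0.001, -2.885]
wrist_force: [1.7, 0.5, 0.3]
width: 0.0848
```

```bash
python3 - <<'E'
from h import *
viewer.camera("top")
st=ctrl.read_state(); d=viewer.camera("wrist"); cv2.imwrite("pics/w1.png",d["frame"])
np.savez("w1.npz",T=wristT(st,d),K=d["camera_matrix"],dist=d["dist"])
print(st["t"],st["tool_pos"],st["ee_rot"],st["qd"].max()); print(d["hand_eye"],d["camera_matrix"])
for n in ("tin_large","tray_grip"):
    print(n,[(round(float(m["conf"]),2),[round(float(x),1) for x in m["location"]],int(m["mask"].sum())) for m in viewer.masks_of("wrist",n)])
E
```

```text
1.95 [0.39623476 0.11660948 0.29274011] [-3.13603533  0.00337199 -2.8918925 ] 0.21503061839882803
[[ 1.88686103e-04 -9.65066587e-01 -2.62004669e-01  6.59377038e-02]
 [ 9.99999791e-01  3.44032542e-04 -5.47044634e-04  1.03479894e-03]
 [ 6.18072630e-04 -2.62004511e-01  9.65066451e-01 -1.42076612e-01]
 [ 0.00000000e+00  0.00000000e+00  0.00000000e+00  1.00000000e+00]] [[364.26709956   0.         321.77437245]
 [  0.         364.26709956 246.58521696]
 [  0.           0.           1.        ]]
tin_large [(0.8, [287.7, 424.4], 853), (0.66, [260.4, 280.3], 1475)]
tray_grip [(0.65, [266.0, 246.1], 11756)]
```

View pics/w1.png

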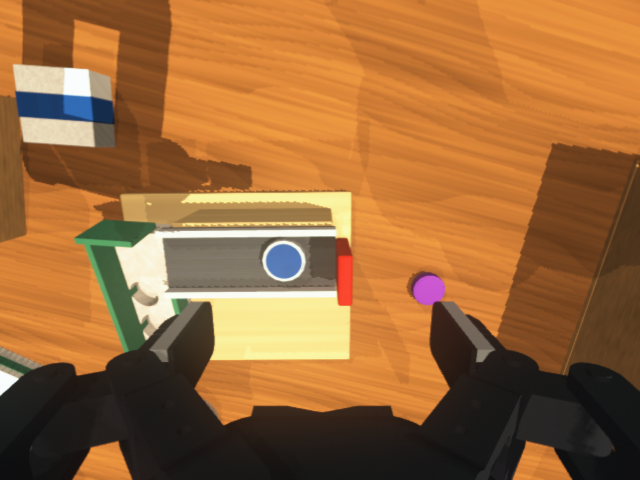

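The wrist view shows the large tin's lid at (284,261), tray wall tops along rows 232 and 294, the red handle at (344,272), and base corners at (351,191), (121,194) and (351,360). I'll refine the sorter pose from these.

```bash
python3 - <<'E'
from h import *
z=np.load("w1.npz"); W=np.linalg.inv(z["T"])
d=dict(rvec=cv2.Rodrigues(W[:3,:3])[0],tvec=W[:3,3],camera_matrix=z["K"],dist=z["dist"])
C=np.array([[-55,186,12],[-55,-84,12],[165,186,12]])/1e3; u=np.array([[351,191],[121,194],[351,360]],float)
L=np.array([[-30,30,112],[-30,150,112],[30,30,112],[30,150,112]])/1e3; v=np.array([232,232,295,294])
def f(p):
    return np.r_[(proj(d,s2w(p,C))-u).ravel(),proj(d,s2w(p,L))[:,1]-v]
r=least_squares(f,[.475,-.02,.26],loss='soft_l1'); p=r.x; print(p,np.round(f(p),1))
for n,P in (("handle top front",[0,.165,.158]),("handle top back",[0,.177,.158]),("hinge",[0,0,.1]),("tinL",[0,.118,.113])): print(n,proj(d,s2w(p,P)))
tl=ray_z(d,(284,261),.113); print("tinL in sorter",R.from_euler('z',-p[2]).apply(tl-[p[0],p[1],0]))
np.save("sorter.npy",p)
print(delta([.404,-.285,.20],[np.pi,0,np.pi+p[2]]), "place",s2w(p,[0,.042,.1]),"grip",s2w(p,[0,.171,.138]))
E
```

```text
[ 0.47281911 -0.01922196  0.26189556] [ 1.6  0.1 -1.  -0.2 -0.2 -0.8  1.6  0.2 -0.3 -0.4]
handle top front [[339.47594767 281.15082967]]
handle top back [[354.33054669 281.01536774]]
hinge [[166.24185113 261.27910803]]
tinL [[286.87775209 264.32463947]]
tinL in sorter [-0.00326325  0.11545374  0.113     ]
(array([  90.7, -398.9,   91. ]), array([ 0. ,  0. , -0.5])) place [[0.4619448  0.02134588 0.1       ]] grip [[0.42854516 0.1459471  0.138     ]]
```

Call:
{"api": "servo_tool", "payload": {
  "motion": [
    [[90, -398, 40], [0, 0, 0], 85],
    [[90, -398, 40], [0, 0, 0], 85],
    [[90, -398, 40], [0, 0, 0], 85],
    [[90, -398, 40], [0, 0, 0], 85],
    [[90, -398, 40], [0, 0, 0], 85],
    [[90, -398, 40], [0, 0, 0], 85],
    [[90, -398, 85], [0, 0, 0], 70],
    [[90, -398, 85], [0, 0, 0], 70],
    [[90, -398, 85], [0, 0, 0], 70],
    [[90, -398, 85], [0, 0, 0], 70]
  ]
}}

```text
t: 3.1
tool_pos: [0.4053, -0.2826, 0.2037]
ee_rot: [3.138, -0.002, -2.886]
wrist_force: [-0.3, 1.0, 0.1]
width: 0.07
```

```bash
python3 - <<'E'
from h import *
viewer.camera("top");viewer.camera("top")
st=ctrl.read_state(); d=viewer.camera("wrist"); cv2.imwrite("pics/w2.png",d["frame"]); T=wristT(st,d)
p=np.load("sorter.npy")
print(st["tool_pos"],st["ee_rot"],st["q"],abs(st["qd"]).max())
for n in ("tin_small","pillbox"):
  for m in viewer.masks_of("wrist",n):
    l=m["location"]; print(n,m["conf"],l,ray_z(d,(l[1],l[0]),.113,T),m["mask"].sum())
    (cx,cy),rad=cv2.minEnclosingCircle(np.argwhere(m["mask"])[:,::-1].astype(np.float32)); print("  circ",cx,cy,rad)
E
```

```text
[ 0.40605695 -0.28102335  0.20562967] [ 3.13979577e+00 -2.72973606e-04 -2.88388767e+00] [-8.46636885e-01  2.39114640e-02  1.83239377e+00  5.87798476e-04
  1.28701515e+00 -2.67530301e+00] 0.030127051991350254
tin_small 0.61 [247.0, 317.5] [ 0.40462925 -0.28325339  0.113     ] 1378
  circ 318.0 245.0416717529297 21.43414306640625
tin_small 0.27 [204.0, 445.1] [ 0.35565247 -0.21062566  0.113     ] 8634
  circ 449.64837646484375 201.73440551757812 64.50262451171875
```

View pics/w2.png

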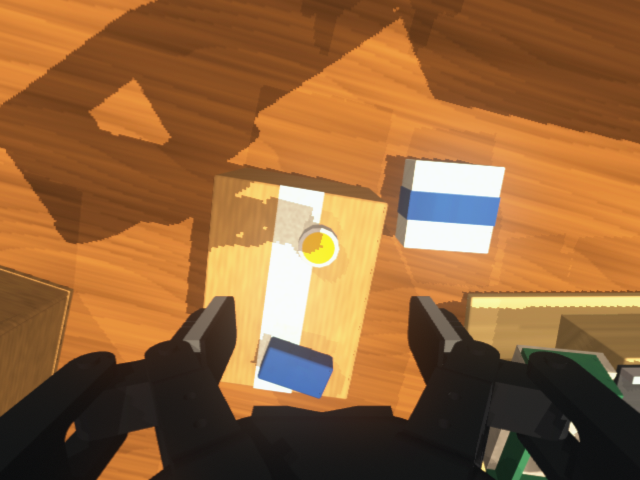

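The yellow tin is at (318,246) between the fingers, within 2 mm of the tool axis, and the pill box (297,367) is clear. I'll go down.

Call:
{"api": "servo_tool", "payload": {
  "motion": [
    [[2, -2, 45], [0, 0, 0], 50],
    [[2, -2, 75], [0, 0, 0], 50],
    [[2, -2, 95], [0, 0, 0], 50],
    [[2, -2, 97], [0, 0, 0], 50],
    [[2, -2, 97], [0, 0, 0], 50]
  ]
}}

```text
t: 3.85
tool_pos: [0.4047, -0.2847, 0.1097]
ee_rot: [-3.141, 0.0, -2.884]
wrist_force: [-0.3, 0.1, 0.9]
width: 0.0503
```

Call:
{"api": "servo_tool", "payload": {
  "motion": [
    [[0, 1, 6], [0, 0, 0], 50],
    [[0, 1, 6], [0, 0, 0], 20],
    [[0, 1, 6], [0, 0, 0], 20],
    [[0, 1, 6], [0, 0, 0], 20],
    [[0, 1, 6], [0, 0, 0], 20],
    [[0, 1, 6], [0, 0, 0], 20],
    [[0, 1, -20], [0, 0, 0], 20],
    [[0, 1, -60], [0, 0, 0], 20],
    [[0, 1, -80], [0, 0, 0], 20]
  ]
}}

```text
t: 4.75
tool_pos: [0.4047, -0.2853, 0.1921]
ee_rot: [-3.138, 0.002, -2.885]
wrist_force: [0.4, 0.0, -1.0]
width: 0.0246
```

```bash
python3 - <<'E'
from h import *
st=ctrl.read_state(); p=np.load("sorter.npy")
print(st["tool_pos"],st["ee_rot"],st["width"])
w=s2w(p,[-.002,.042,.18])[0]; print(delta(w,[np.pi,0,np.pi+p[2]],st))
viewer.camera("top"); d=viewer.camera("wrist"); cv2.imwrite("pics/w3.png",d["frame"][120:420,120:520])
E
```

```text
[ 0.40474676 -0.28533241  0.19208872] [-3.13812794e+00  1.67215375e-03 -2.88543337e+00] 0.024572965813285667
(array([-131. ,  282.2,   11.3]), array([-0.2,  0.1, -0.3]))
```

View pics/w3.png

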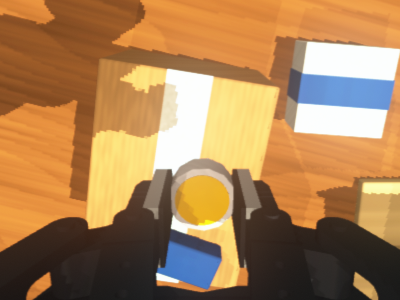

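The tin is held between the pads at about (323,318) in the full frame, apparently flat. The width reads 24.6 mm where I expected 28, so I'll check whether it's centred.

```bash
python3 - <<'E'
from h import *
viewer.camera("top"); d=viewer.camera("wrist")
H=np.linalg.inv(d["hand_eye"]); dd=dict(rvec=cv2.Rodrigues(H[:3,:3])[0],tvec=H[:3,3],camera_matrix=d["camera_matrix"],dist=d["dist"])
print("TCP px",proj(dd,[[0,0,0],[0,0,-.013],[.011,0,-.013],[-.011,0,-.013]]))
st=ctrl.read_state();print(st["width"],st["wrist_force"])
for m in viewer.masks_of("wrist","tin_small"):
    c,r=cv2.minEnclosingCircle(np.argwhere(m["mask"])[:,::-1].astype(np.float32)); print(m["conf"],c,r)
    for z in(-.005,-.01,-.015): print(z,ray_z(dd,c,z,d["hand_eye"]))
    x=np.argwhere(m["mask"]); print(x.min(0),x.max(0))
E
```

```text
TCP px [[319.51737726 308.87771309]
 [319.29712172 323.13124699]
 [319.25101813 296.89663564]
 [319.34144203 348.31550906]]
0.02463313450173095 [ 0.16328608  0.36594775 -1.47862865]
0.61 (321.7733154296875, 313.6558837890625) 36.18638229370117
-0.005 [ 0.00018912  0.00095928 -0.005     ]
-0.01 [ 0.00258712  0.00096194 -0.01      ]
-0.015 [ 0.00498512  0.00096461 -0.015     ]
[279 290] [349 352]
```

Call:
{"api": "servo_tool", "payload": {
  "motion": [
    [[-133, 282, 0], [0, 0, 0], 20],
    [[-133, 282, 0], [0, 0, 0], 20],
    [[-133, 282, 0], [0, 0, 0], 20],
    [[-133, 282, 0], [0, 0, 0], 20],
    [[-133, 282, 0], [0, 0, 0], 20],
    [[-133, 282, 0], [0, 0, 0], 20],
    [[-133, 282, 0], [0, 0, 0], 20],
    [[-133, 282, 15], [0, 0, 0], 20],
    [[-133, 282, 30], [0, 0, 0], 20],
    [[-133, 282, 30], [0, 0, 0], 20]
  ]
}}

```text
t: 6.0
tool_pos: [0.4586, 0.0224, 0.1558]
ee_rot: [3.139, -0.006, -2.885]
wrist_force: [-0.7, 0.7, -0.9]
width: 0.0248
```

```bash
python3 - <<'E'
from h import *
viewer.camera("top"); viewer.camera("top"); st=ctrl.read_state(); d=viewer.camera("wrist"); cv2.imwrite("pics/w4.png",d["frame"])
T=wristT(st,d); p=np.load("sorter.npy"); 
S=lambda w:np.round(1e3*R.from_euler('z',-p[2]).apply(np.array(w)-[p[0],p[1],0]),1)
print(st["tool_pos"],st["ee_rot"],st["width"],"tcp in sorter",S(st["tool_pos"]))
for m in viewer.masks_of("wrist","tin_large"):
    c,r=cv2.minEnclosingCircle(np.argwhere(m["mask"])[:,::-1].astype(np.float32)); print(m["conf"],c,r,S(ray_z(d,c,.113,T)))
W=np.linalg.inv(T); dd=dict(rvec=cv2.Rodrigues(W[:3,:3])[0],tvec=W[:3,3],camera_matrix=d["camera_matrix"],dist=d["dist"])
print("walls/handle px",proj(dd,s2w(p,[[-.03,.1,.112],[.03,.1,.112],[-.022,.171,.158],[.022,.171,.158],[-.027,0,.1],[0,.042,.1]])))
E
```

```text
[0.46034004 0.02184436 0.15810654] [ 3.14063848e+00 -2.32732537e-03 -2.88593446e+00] 0.024748404559542067 tcp in sorter [ -1.4  42.9 158.1]
0.81 (449.0, 265.5) 39.25885772705078 [ -5.6 112.6 113. ]
0.43 (432.35809326171875, 264.1011962890625) 203.64498901367188 [ -6.5 103.6 113. ]
walls/handle px [[428.2447889  220.88092975]
 [420.86002481 324.74836405]
 [631.79858921 260.60244677]
 [610.31894297 355.92052243]
 [243.13549578 223.1194838 ]
 [318.55769043 268.50137888]]
```

View pics/w4.png

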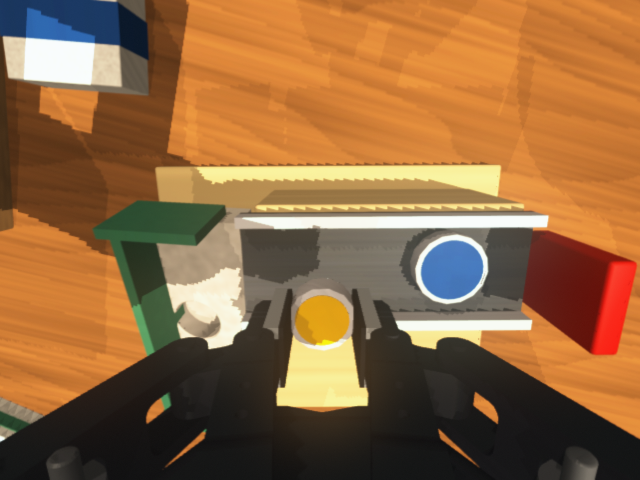

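The tray walls (rows 220 and 324), handle and hinge edge match the fitted pose to within 1 to 2 px. The held tin sits over the free place, so I'll lower it with a 3 mm sideways correction.

Call:
{"api": "servo_tool", "payload": {
  "motion": [
    [[-3, 0, 20], [0, 0, 0], 20],
    [[-3, 0, 38], [0, 0, 0], 20],
    [[-3, 0, 46], [0, 0, 0], 20],
    [[-3, 0, 49], [0, 0, 0], 20],
    [[-3, 0, 49], [0, 0, 0], 20],
    [[-3, 0, 49], [0, 0, 0], 20]
  ]
}}

```text
t: 6.8
tool_pos: [0.4646, 0.0228, 0.1108]
ee_rot: [-3.141, 0.001, -2.885]
wrist_force: [0.9, -0.8, 0.7]
width: 0.0249
```

Call:
{"api": "servo_tool", "payload": {
  "motion": [
    [[0, 0, 4], [0, 0, 0], 20],
    [[0, 0, 6], [0, 0, 0], 20],
    [[0, 0, 6], [0, 0, 0], 20],
    [[0, 0, 6], [0, 0, 0], 20]
  ]
}}

```text
t: 7.2
tool_pos: [0.4641, 0.0229, 0.1041]
ee_rot: [-3.141, 0.0, -2.885]
wrist_force: [0.0, 0.2, 0.2]
width: 0.0251
```

Call:
{"api": "servo_tool", "payload": {
  "motion": [
    [[0, 0, 6], [0, 0, 0], 45],
    [[0, 0, 6], [0, 0, 0], 45],
    [[0, 0, 6], [0, 0, 0], 45],
    [[0, 0, -15], [0, 0, 0], 45],
    [[0, 0, -45], [0, 0, 0], 45],
    [[0, 0, -85], [0, 0, 0], 45],
    [[0, 10, -100], [0, 0, 0], 45],
    [[0, 10, -100], [0, 0, 0], 45]
  ]
}}

```text
t: 8.0
tool_pos: [0.4627, 0.033, 0.2062]
ee_rot: [-3.14, 0.004, -2.885]
wrist_force: [-0.5, 0.2, -0.7]
width: 0.0451
```

```bash
python3 - <<'E'
from h import *
viewer.camera("top"); st=ctrl.read_state(); d=viewer.camera("wrist"); cv2.imwrite("pics/w5.png",d["frame"])
T=wristT(st,d); p=np.load("sorter.npy"); 
S=lambda w:np.round(1e3*R.from_euler('z',-p[2]).apply(np.array(w)-[p[0],p[1],0]),1)
print(st["tool_pos"],st["ee_rot"],st["width"],"tcp in sorter",S(st["tool_pos"]))
for n in ("tin_small","tin_large"):
  for m in viewer.masks_of("wrist",n):
    c,r=cv2.minEnclosingCircle(np.argwhere(m["mask"])[:,::-1].astype(np.float32)); print(n,m["conf"],c,r,S(ray_z(d,c,.113,T)))
print(delta(s2w(p,[-.002,.171,.2])[0],[np.pi,0,np.pi+p[2]],st))
E
```

```text
[0.46172265 0.03281831 0.20435958] [-3.14089778e+00  1.42489994e-03 -2.88452929e+00] 0.04505855736385028 tcp in sorter [  2.8  53.1 204.4]
tin_small 0.92 (306.32977294921875, 248.9042510986328) 21.224105834960938 [  1.9  43.7 113. ]
tin_large 0.97 (553.15771484375, 283.58416748046875) 21.619632720947266 [ 27.2 211.9 113. ]
tin_large 0.7 (410.7562255859375, 238.46188354492188) 31.443578720092773 [ -5.  112.7 113. ]
tin_large 0.28 (97.5, 47.0) 78.20016479492188 [-120.   -75.3  113. ]
(array([  5.3, 117.8,   4.3]), array([-0. ,  0.1, -0.3]))
```

View pics/w5.png

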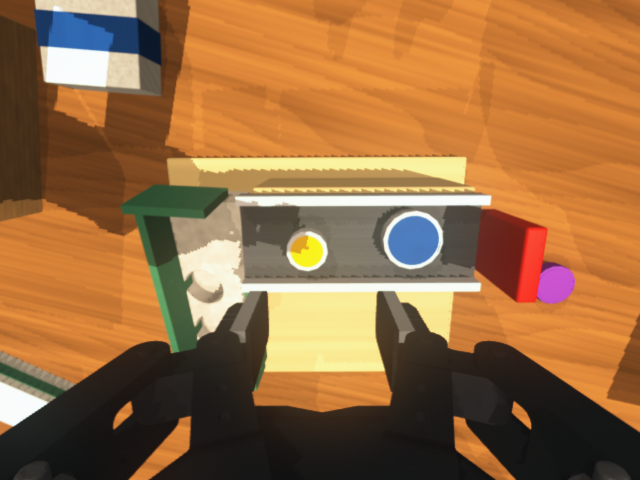

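Both tins lie flat in the lane: yellow at (306,249) is x 2, y 44 mm and blue at (411,238) is x -5, y 113 mm. Next is the handle.

Call:
{"api": "servo_tool", "payload": {
  "motion": [
    [[5, 45, 0], [0, 0, 0], 45],
    [[5, 90, 0], [0, 0, 0], 45],
    [[5, 118, 0], [0, 0, 0], 45],
    [[5, 118, 20], [0, 0, 0], 45],
    [[5, 118, 45], [0, 0, 0], 45],
    [[5, 118, 65], [0, 0, 0], 45],
    [[5, 118, 78], [0, 0, 0], 45],
    [[5, 118, 82], [0, 0, 0], 45],
    [[5, 118, 82], [0, 0, 0], 45]
  ]
}}

```text
t: 9.1
tool_pos: [0.4257, 0.1453, 0.1206]
ee_rot: [3.141, -0.003, -2.886]
wrist_force: [-0.7, 0.1, 0.6]
width: 0.045
```

```bash
python3 - <<'E'
from h import *
st=ctrl.read_state();p=np.load("sorter.npy"); 
print(st["q"],st["wrist_force"],1e3*R.from_euler('z',-p[2]).apply(st["tool_pos"]-[p[0],p[1],0]),st["ee_rot"])
E
```

```text
[ 6.38746096e-02  3.87305616e-02  2.00804183e+00 -5.37620470e-05
  1.09796915e+00 -1.76284246e+00] [-0.66965482  0.10655578  0.63623656] [ -2.93322088 171.06819624 120.62952746] [ 3.14103854e+00 -3.10011829e-03 -2.88564650e+00]
```

Call:
{"api": "servo_tool", "payload": {
  "motion": [
    [[0, 0, 0], [0, 0, 0], 5],
    [[0, 0, 0], [0, 0, 0], 5],
    [[0, 0, 0], [0, 0, 0], 5],
    [[0, 0, 0], [0, 0, 0], 5],
    [[0, 0, 0], [0, 0, 0], 5],
    [[0, 0, 0], [0, 0, 0], 5]
  ]
}}

```text
t: 9.7
tool_pos: [0.428, 0.1428, 0.1228]
ee_rot: [-3.136, 0.001, -2.885]
wrist_force: [2.0, -15.1, -1.2]
width: 0.0113
```

Call:
{"api": "servo_tool", "payload": {
  "motion": [
    [[0, -0.5, -3.4], [-1.15, 0, 0], 5],
    [[0, -1, -6.8], [-2.3, 0, 0], 5],
    [[0, -1.5, -10.2], [-3.45, 0, 0], 5],
    [[0, -2.2, -13.6], [-4.6, 0, 0], 5],
    [[0, -2.9, -17], [-5.75, 0, 0], 5]
  ]
}}

```text
t: 10.2
tool_pos: [0.4288, 0.1401, 0.139]
ee_rot: [3.046, 0.002, -2.885]
wrist_force: [6.4, -11.9, -10.2]
width: 0.0113
```

Call:
{"api": "servo_tool", "payload": {
  "motion": [
    [[0, -0.5, -3.4], [-1.15, 0, 0], 5],
    [[0, -1, -6.8], [-2.3, 0, 0], 5],
    [[0, -1.5, -10.2], [-3.45, 0, 0], 5],
    [[0, -2.2, -13.6], [-4.6, 0, 0], 5],
    [[0, -2.9, -17], [-5.75, 0, 0], 5],
    [[0, -3.7, -20.3], [-6.9, 0, 0], 5],
    [[0, -4.5, -23.7], [-8, 0, 0], 5],
    [[0, -5.5, -27], [-9.15, 0, 0], 5],
    [[0, -6.5, -30.3], [-10.3, 0, 0], 5],
    [[0, -7.5, -33.6], [-11.45, 0, 0], 5]
  ]
}}

```text
t: 11.2
tool_pos: [0.4316, 0.1296, 0.1712]
ee_rot: [2.847, 0.002, -2.886]
wrist_force: [6.4, -9.5, -11.5]
width: 0.0112
```

Call:
{"api": "servo_tool", "payload": {
  "motion": [
    [[0, -0.5, -3.4], [-1.15, 0, 0], 5],
    [[0, -1, -6.8], [-2.3, 0, 0], 5],
    [[0, -1.5, -10.2], [-3.45, 0, 0], 5],
    [[0, -2.2, -13.6], [-4.6, 0, 0], 5],
    [[0, -2.9, -17], [-5.75, 0, 0], 5],
    [[0, -3.7, -20.3], [-6.9, 0, 0], 5],
    [[0, -4.5, -23.7], [-8, 0, 0], 5],
    [[0, -5.5, -27], [-9.15, 0, 0], 5],
    [[0, -6.5, -30.3], [-10.3, 0, 0], 5],
    [[0, -7.5, -33.6], [-11.45, 0, 0], 5]
  ]
}}

```text
t: 12.2
tool_pos: [0.436, 0.1132, 0.2007]
ee_rot: [2.648, 0.002, -2.887]
wrist_force: [7.6, -7.1, -13.2]
width: 0.0111
```

Call:
{"api": "servo_tool", "payload": {
  "motion": [
    [[0, -0.5, -3.4], [-1.15, 0, 0], 5],
    [[0, -0.7, -5], [-1.7, 0, 0], 5],
    [[0, -0.7, -5], [-1.7, 0, 0], 5],
    [[0, -0.7, -5], [-1.7, 0, 0], 5],
    [[0, -0.7, -5], [-1.7, 0, 0], 5],
    [[0, -0.7, -5], [-1.7, 0, 0], 5],
    [[0, -0.7, -5], [-1.7, 0, 0], 5],
    [[0, -0.7, -5], [-1.7, 0, 0], 5],
    [[0, -0.7, -5], [-1.7, 0, 0], 5],
    [[0, -0.7, -5], [-1.7, 0, 0], 5]
  ]
}}

```text
t: 13.2
tool_pos: [0.4368, 0.1101, 0.2049]
ee_rot: [2.619, 0.002, -2.887]
wrist_force: [6.2, -8.1, -9.5]
width: 0.0112
```

Call:
{"api": "servo_tool", "payload": {
  "motion": [
    [[0, 0, 0], [0, 0, 0], 5],
    [[0, 0, 0], [0, 0, 0], 5],
    [[0, 0, 0], [0, 0, 0], 5],
    [[0, 0, 0], [0, 0, 0], 5],
    [[0, 0, 0], [0, 0, 0], 5],
    [[0, 0, 0], [0, 0, 0], 5],
    [[0, 0, 0], [0, 0, 0], 5],
    [[0, 0, 0], [0, 0, 0], 5],
    [[0, 0, 0], [0, 0, 0], 5],
    [[0, 0, 0], [0, 0, 0], 5]
  ]
}}

```text
t: 14.2
tool_pos: [0.4368, 0.1101, 0.2049]
ee_rot: [2.619, 0.002, -2.887]
wrist_force: [6.5, -9.2, -9.7]
width: 0.0113
```

```bash
python3 - <<'E'
from h import *
t=viewer.camera("side"); f=viewer.camera("wrist"); w=viewer.camera("top")
p=np.load("sorter.npy"); x,y=proj(t,s2w(p,[.06,-.03,.08]))[0].astype(int); print(x,y)
a=cv2.resize(t["frame"][max(y-80,0):y+80,x-100:x+100],(800,640))[:600]
b=cv2.resize(f["frame"],(400,300))
x,y=proj(w,s2w(p,[.06,-.03,.08]))[0].astype(int); c=cv2.resize(w["frame"][y-60:y+60,x-80:x+80],(400,300))
cv2.imwrite("pics/s6.png",np.hstack([cv2.resize(a,(400,300)),c])); cv2.imwrite("pics/w6.png",f["frame"])
for cam,d in(("side",t),("top",w)):
  for n in ("tin_small","tin_large"):
    print(cam,n,[(round(float(m["conf"]),2),np.round(m["location"])) for m in viewer.masks_of(cam,n)])
E
```

```text
328 262
side tin_small []
side tin_large [(0.47, array([264., 344.]))]
top tin_small []
top tin_large [(0.74, array([295., 172.]))]
```

View pics/s6.png

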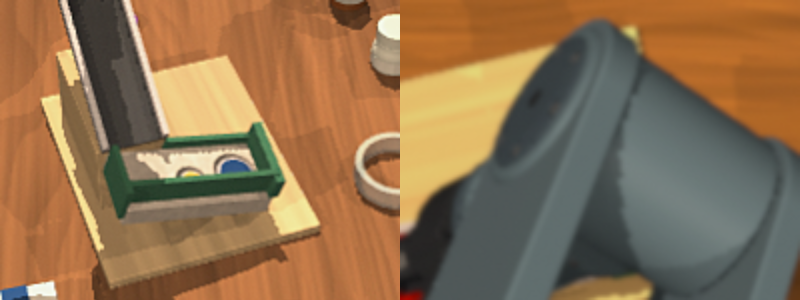

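The side view shows yellow in the first (small) pocket and blue in the last (large) one, with the tray empty. The arm hides the top view. I'll lower the tray.

Call:
{"api": "servo_tool", "payload": {
  "motion": [
    [[0, 0.5, 4.3], [1.43, 0, 0], 5],
    [[0, 0.8, 8.6], [2.86, 0, 0], 5],
    [[0, 1.1, 12.9], [4.3, 0, 0], 5],
    [[0, 1.2, 17.2], [5.73, 0, 0], 5],
    [[0, 1.2, 21.5], [7.16, 0, 0], 5],
    [[0, 1.2, 25.8], [8.6, 0, 0], 5],
    [[0, 1, 30.1], [10, 0, 0], 5],
    [[0, 0.7, 34.4], [11.46, 0, 0], 5],
    [[0, 0.3, 38.6], [12.9, 0, 0], 5],
    [[0, -0.2, 42.9], [14.3, 0, 0], 5]
  ]
}}

```text
t: 15.55
tool_pos: [0.4313, 0.1307, 0.1684]
ee_rot: [2.869, 0.002, -2.886]
wrist_force: [4.2, -13.3, -5.9]
width: 0.0116
```

Call:
{"api": "servo_tool", "payload": {
  "motion": [
    [[0, 0.5, 4.3], [1.43, 0, 0], 5],
    [[0, 0.8, 8.6], [2.86, 0, 0], 5],
    [[0, 1.1, 12.9], [4.3, 0, 0], 5],
    [[0, 1.2, 17.2], [5.73, 0, 0], 5],
    [[0, 1.2, 21.5], [7.16, 0, 0], 5],
    [[0, 1.2, 25.8], [8.6, 0, 0], 5],
    [[0, 1, 30.1], [10, 0, 0], 5],
    [[0, 0.7, 34.4], [11.46, 0, 0], 5],
    [[0, 0.3, 38.6], [12.9, 0, 0], 5],
    [[0, -0.2, 42.9], [14.3, 0, 0], 5]
  ]
}}

```text
t: 16.55
tool_pos: [0.4282, 0.1422, 0.1276]
ee_rot: [3.118, 0.001, -2.885]
wrist_force: [3.8, -15.9, -4.1]
width: 0.0109
```

Call:
{"api": "servo_tool", "payload": {
  "motion": [
    [[0, 0.3, 3], [0.9, 0, 0], 5],
    [[0, 0.5, 5.5], [1.6, 0, 0], 5],
    [[0, 0.5, 5.5], [1.6, 0, 0], 5],
    [[0, 0.5, 5.5], [1.6, 0, 0], 5]
  ]
}}

```text
t: 16.95
tool_pos: [0.428, 0.1428, 0.1228]
ee_rot: [-3.138, 0.001, -2.884]
wrist_force: [0.5, -15.0, 2.5]
width: 0.0109
```

Call:
{"api": "servo_tool", "payload": {
  "motion": [
    [[0, 0, 0], [0, 0, 0], 45],
    [[0, 0, 0], [0, 0, 0], 45],
    [[0, 0, 0], [0, 0, 0], 45],
    [[0, 0, 0], [0, 0, 0], 45],
    [[0, 0, -10], [0, 0, 0], 45],
    [[0, 0, -40], [0, 0, 0], 45],
    [[0, 0, -80], [0, 0, 0], 45],
    [[0, 0, -120], [0, 0, 0], 45],
    [[0, -40, -140], [0, 0, 0], 45],
    [[0, -70, -140], [0, 0, 0], 45]
  ]
}}

```text
t: 17.95
tool_pos: [0.4469, 0.0768, 0.2665]
ee_rot: [-3.141, 0.008, -2.883]
wrist_force: [0.2, 0.2, -1.1]
width: 0.0447
```

```bash
python3 - <<'E'
from h import *
viewer.camera("top"); st=ctrl.read_state(); d=viewer.camera("wrist"); T=wristT(st,d); p=np.load("sorter.npy"); print(st["tool_pos"],st["wrist_force"])
s=viewer.camera("side")
for n in ("tin_small","tin_large"):
  for m in viewer.masks_of("wrist",n): print(n,m["conf"],m["location"],m["mask"].sum())
x,y=proj(s,s2w(p,[.05,.03,.08]))[0].astype(int); c=s["frame"][y-90:y+90,x-60:x+60]
cv2.imwrite("pics/f.png",np.hstack([cv2.resize(d["frame"],(480,360)),cv2.resize(c,(240,360))]))
E
```

```text
[0.44708682 0.07319131 0.26464899] [ 1.19089022 -1.83123432  0.60240993]
tin_small 0.9 [270.1, 180.8] 549
tin_large 0.95 [268.2, 481.0] 1084
tin_large 0.86 [304.1, 194.3] 926
```

View pics/f.png

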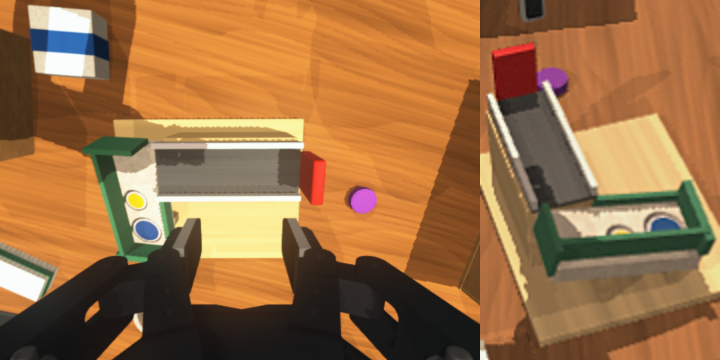

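Both tins sit in their pockets: yellow at (181,270) and blue at (194,304) in the full wrist frame. The tray is level and empty and the gripper is clear, so I'm handing the job in.

```bash
python3 -c "
from bench import order; print(order.sign_off())"
```

```text
the job is handed in; nothing more can be done
None
```

The job is done and handed in at about 18 s of robot time; no verdict is reported. I picked the small yellow tin off the carton and laid it flat in the tray at about y 44 mm, in front of the large tin. I then raised the tray by its handle to about 0.52 rad at 0.2 rad/s and waited about 2 s. After that I lowered it level, let go and backed off.

- **Tins:** The last wrist and side pictures show the yellow tin in the small pocket and the blue tin in the large one. I judged this by eye and did not measure the fit in millimetres or degrees.
- **Tray:** The last pictures show it empty and level. The tool height at release was 0.1228 m, the same as when I first gripped the handle.
- **Other goods:** I touched none of them, but I did not measure their positions again at the end. The gripper is clear of everything.
- **Readings that disagreed:** The grip on the 28 mm tin read 24.6 mm, yet it held. The fingers closed about 2 mm off the handle's middle, which gave about 15 N sideways. The network also kept reporting the purple look-alike as the large tin, which I ignored.

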